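# Dust off and lift the autosampler cover

## Robot

A 7-joint arm with a two-finger parallel gripper is mounted at the origin on the work surface. World frame = base frame: x ahead of the robot, y to its left, z up, the work surface at z = 0. Lengths are in mm, angles in degrees, forces in N, time in s.
With the tool pointing down it reaches from about 400 to 850 mm from the base axis. Payload 10.4 kg.
Tool frame: the origin (TCP) lies on the centre line of the jaws, within the pads' length; the fingertips stand ahead of it and the grasp point (between the pads) lies 2 mm behind it (tcp_to_tips is the z of the fingertips in the tool frame, in mm); z points along the fingers, y is the direction in which the jaws open and shut (so a half turn about z gives the same grasp; the last joint's range is limited). The gripper opens to 87 mm and grips with 3 to 60 N. Pads are 19 mm wide; open, the fingers measure 117 mm over their backs; the gripper's body (75 mm by 190 mm) begins 51 mm behind the grasp point.
Start: joints at [-66.211, 19.034, -3.707, 83.658, 1.238, 77.344, -5.071], TCP at [264.958, 566.081, 239.576] pointing down, gripper open.
Joint ranges: [-148.97, 148.97], [-28.65, 121.19], [-84.17, 76.75], [9.2, 138.47], [-72.65, 252.65], [3.7, 117.97], [-149.18, 149.18]. Speed limits (degrees/s): [127.2, 127.2, 159.86, 159.86, 180, 180, 180].

## Interface

Orientations are given as a 3x3 rotation matrix whose columns are the frame's x, y, z axes.
In Python, from workcell import read_state, camera, camera_info, hand_in, tcp_to_tips gives the robot as it stands.
- The arm moves only by the shell command python3 -m handwheel 'ROWS'. ROWS is JSON, a list of rows, each a list of 7 numbers: the shift along the world's x, y, z in cm, then the turn, a rotation vector about the world's x, y, z in degrees, then the closure, from -1 (fully open) to 1 (shut), so that 0 is half open. In form: [[x, y, z, ax, ay, az, hand], ...]. A call has 1 to 10 rows; each row is the pose to reach, as a shift and turn from the pose commanded when the call began; what a row does not reach only later rows make up. A row lasts 1/12 s, in which the tool goes at most 41.7 mm and 7.16 degrees, less where a joint would pass 70% of its speed; a pose out of reach is approached as far as the arm can. A call with a gripper value outside its range is refused whole. The fingers move at their own pace and stop on an object; the grip force is fixed at half the most. Time passes only in rows, so rows that repeat a pose let the fingers close. It gives the time, the measured TCP pose, the force and the opening at its end, in the units of the state.
- read_state(): the state, without advancing time (a new reading comes with each control period).
- camera(name): name is "side" or "top"; returns the picture (400x640x3 uint8, red, green, blue); there is no depth.
- camera_info(name): a dict with "fov_y" (degrees; the focal length in pixels is half the picture's height over the tangent of half this angle, whatever the lens; pixels are square), "cx", "cy" (the principal point, pixels), "distortion" ([k1, k2, p1, p2, k3] as OpenCV has them; the pictures are not rectified), "world_from_camera" (4x4, takes a point from camera to world coordinates). Camera axes: x right, y down, z forward; pixel columns grow to the right and rows downward; lengths in mm; the calibration is good to about 2 mm. A picture is of the moment at which its call begins. camera_info takes no time and is no camera call.
- hand_in(): hands the job in, once; it reports no verdict.
The state is a dict: "time": time; "joint_pos": joint angles; "joint_velocities": joint speeds; "joint_torque": joint torques, N m; "position": TCP position; "orientation": TCP orientation; "ft_force": force on the tool from outside, world axes, zero at the start; "moment": the same for the moment, N m; "finger_gap": finger opening in mm.
Only numpy, scipy, OpenCV 4.12 (cv2) and the standard library are available. Lean on these libraries where they do the work, as an engineer would, in place of code of your own. Each camera call takes 0.05 s, during which the arm holds its last target. There are 200 camera calls.

## Task

Give the clear cover of the tube autosampler a puff of air, by pressing the red nozzle cap of the clamped duster can fully down and letting it spring back up, so that no dust falls on the samples. Then take the cover by its blue grip and lift it straight up, without knocking the tubes, until its lower rim is at least 3 cm above the red tube caps. Finish while still holding it there, level and steady over the sampler, and leave everything else on the table where it is.

Things in the scene. Friction and masses are not known exactly. Their poses are not given: they have to be found in the camera images.
- sampler: fixed white autosampler base, 220 x 220 mm, its flat deck 40 mm above the table; origin on the table under its centre. A thin steel post (125 mm high) with a short brass arm stands at its +x,-y corner, outside the cover
- carousel: fixed ring of 14 red-capped tubes on the sampler's deck, concentric with the sampler (tube centres 70 mm from the axis); origin at the centre on the deck; cap tops are 52 mm above the deck, 92 mm above the table
- cover_grip (a point): centre of the blue bar grip on the loose clear cover: bar 70 mm along its x, 16 mm wide along its y, 26 mm high along z (up), on two short posts 14 mm thick. Bar centre is 93 mm above the cover's lower rim, 27 mm above its flat top, and 133 mm above the table at the start
- cover: loose clear cover: round drum open below, 190 mm outside diameter, 4 mm wall, 66 mm high without grip, 0.3 to 0.5 kg, standing on the sampler's deck around the tubes, centred to a few mm (inside it clears the tubes by about 13 mm); origin at the centre of its lower rim, axes as the grip's
- duster: fixed green compressed-air can, 52 mm diameter, clamped upright on an 85 mm square foot beside the sampler; origin on the table under its axis; its -x side faces the sampler
- nozzle_top (a point): centre of the flat top of the duster's red sprung nozzle cap, 32 mm diameter, 22 mm high, 182 mm above the table when up; it is pressed straight down
- nozzle (a joint): travel of the nozzle cap in m: 0 up, 0.006 fully down; spring needs 2 N to start and 5 N at the bottom, and lifts it again when let go
- beaker: loose glass beaker, 64 mm diameter, 85 mm high, beside the sampler; origin under its centre; leave alone
- amber: loose amber bottle, 60 mm diameter, 120 mm high; origin under its centre; leave alone
- wash: loose white bottle with red cap, 68 mm diameter, 150 mm high; origin under its centre; leave alone
- rack: loose blue block, 110 x 45 mm, with four red-capped tubes, 74 mm high; origin under its centre; leave alone
- driver: red-handled screwdriver, 200 mm long, 26 mm high, lying on the table; leave alone

How it is judged (in metres and radians):
On the way, in this order (a step that is already met when the one before it is completed fails the run):
1. the nozzle cap is pressed down while the cover is still on (value of joint nozzle above 0.004 m and z of cover_grip in the frame of sampler below 0.14 m), for 0.05 s.
2. the nozzle cap has sprung back up (value of joint nozzle below 0.001 m), for 0.1 s.
3. the cover is held level and steady, clear above the tubes (z of cover_grip in the frame of sampler above 0.205 m and horizontal distance between cover_grip and sampler below 0.05 m and angle between cover_grip's own z axis and vertical below 0.12 rad and contact force between cover and the fingers above 1 N and contact force between cover and sampler below 0.1 N and contact force between cover and duster below 0.1 N and linear speed of cover below 0.03 m/s and angular speed of cover below 0.2 rad/s), for 0.5 s.
At the end, for the whole second after the job is handed in: Gripper holds the cover within 50 mm of the sampler's axis, rim 20 mm or more above the tube caps, tilt under 0.12 rad, slower than 30 mm/s and 0.2 rad/s, touching neither sampler, tubes nor can; nozzle cap up; no other thing moved over 30 mm (all of step 3 and value of joint nozzle below 0.001 m and distance of each of beaker, amber, wash, rack, driver from where it was at the start of the episode below 0.03 m); the arm keeps its last pose, push and grip.
It fails at once if the cover is knocked against the tubes (contact force between cover and carousel above 8 N).
It fails at once if the cover is tipped (angle between cover_grip's own z axis and vertical above 0.4 rad).
It fails at once if a bystander is knocked away (distance of any of beaker, amber, wash, rack, driver from where it was at the start of the episode above 0.04 m).
It also fails if it takes over 48 s, if anything falls off the work surface, if the arm or the gripper's body presses on something with over 40 N, if the wrist force passes 120 N, or if a joint passes its speed limit or range.

## Working session

There is one attempt and no reset: what is moved stays moved. The work goes in short steps, Python scripts to look and compute and a shell command to move; the robot and the scene stay as the last step left them, time stands still between calls to the robot, and variables do not carry over. Pictures are saved under pics/ and viewed, about 8 in all and at most 12, crops included, and the job is handed in when it is done.

```bash
mkdir -p pics
python3 - <<'E'
from workcell import *
import cv2
for n in("side","top"):
    cv2.imwrite(f"pics/{n}0.png",camera(n)[:,:,::-1]); print(n,camera_info(n))
s=read_state();print(tcp_to_tips,s['time'],s['position'],s['orientation'],s['finger_gap'])
E
```

```text
side {'fov_y': 44.82990999679082, 'cx': 320.70192438150536, 'cy': 191.10944378541683, 'distortion': array([-0.13280351,  0.        ,  0.        ,  0.        ,  0.        ]), 'world_from_camera': array([[ 7.89819879e-01, -3.57232874e-01,  4.98567179e-01,
        -2.79529835e+02],
       [-6.13270294e-01, -4.72125452e-01,  6.33243322e-01,
        -1.08685417e+03],
       [ 9.17092298e-03, -8.05904604e-01, -5.91974377e-01,
         1.12463478e+03],
       [ 0.00000000e+00,  0.00000000e+00,  0.00000000e+00,
         1.00000000e+00]])}
top {'fov_y': 43.571370755783846, 'cx': 319.4462303610947, 'cy': 194.28280686133348, 'distortion': array([-0.07201632,  0.        ,  0.        ,  0.        ,  0.        ]), 'world_from_camera': array([[-1.95537164e-02, -9.85985545e-01,  1.65680890e-01,
         2.91256493e+02],
       [-9.99546979e-01,  2.30705242e-02,  1.93283924e-02,
        -4.09006483e+01],
       [-2.28798605e-02, -1.65227891e-01, -9.85989988e-01,
         1.43575928e+03],
       [ 0.00000000e+00,  0.00000000e+00,  0.00000000e+00,
         1.00000000e+00]])}
17.0 0.1 [264.80944457 565.77267583 238.83713396] [[-9.05729182e-01  4.23856630e-01 -4.54526652e-04]
 [ 4.23856865e-01  9.05728423e-01 -1.17587830e-03]
 [-8.67261070e-05 -1.25768153e-03 -9.99999205e-01]] 86.9785666510859
```

View pics/side0.png

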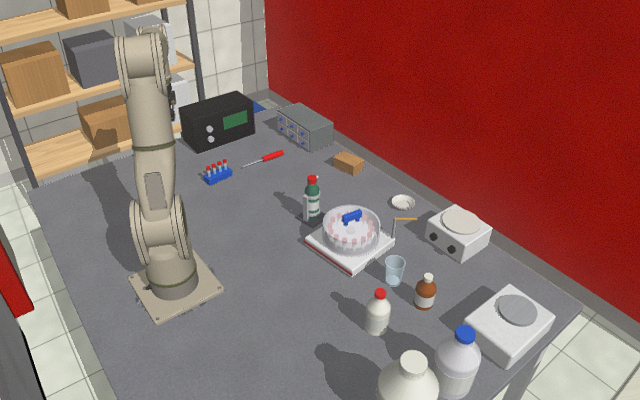

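View pics/top0.png

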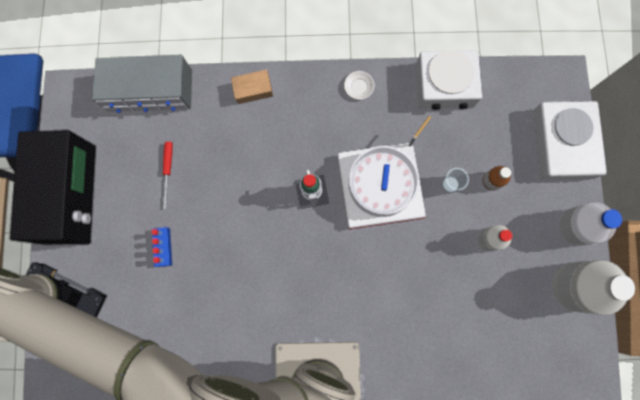

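The side view shows the red nozzle cap near (312,180) and the blue grip near (352,216). In the top view the cap is near (310,181), the grip near (386,177), and the post and brass arm near (412,140) to (430,118).

```bash
cat > h.py <<'E'
from workcell import *
import cv2, numpy as np
def K(i):
    f=200/np.tan(np.radians(i['fov_y']/2)); return np.array([[f,0,i['cx']],[0,f,i['cy']],[0,0,1.]])
def ray(n,uv):
    i=camera_info(n); p=cv2.undistortPoints(np.array(uv,float).reshape(-1,1,2),K(i),i['distortion'])[:,0]
    T=i['world_from_camera']; return T[:3,3],np.c_[p,np.ones(len(p))]@T[:3,:3].T
def plane(n,uv,z):
    o,d=ray(n,uv); return o+d*((z-o[2])/d[:,2:])
def tri(a,b):
    o1,d1=ray("top",a);o2,d2=ray("side",b);d1=d1[0]/np.linalg.norm(d1);d2=d2[0]/np.linalg.norm(d2)
    t=np.linalg.lstsq(np.c_[d1,-d2],o2-o1,rcond=None)[0];p,q=o1+t[0]*d1,o2+t[1]*d2
    return (p+q)/2,np.linalg.norm(p-q)
def blob(im,col,box):
    x0,y0,x1,y1=box;h=cv2.cvtColor(im,cv2.COLOR_RGB2HSV)[y0:y1,x0:x1].astype(int)
    H,S,V=h[...,0],h[...,1],h[...,2]
    m=((((H<8)|(H>172))&(S>150)) if col=='r' else ((abs(H-115)<15)&(S>140)))&(V>60)
    n,l,st,c=cv2.connectedComponentsWithStats(m.astype('uint8'));k=1+np.argmax(st[1:,4])
    ys,xs=np.where(l==k);return np.c_[xs+x0,ys+y0],st[k],c[k]+[x0,y0]
E
python3 - <<'E'
from h import *
t=cv2.imread("pics/top0.png")[:,:,::-1].copy();s=cv2.imread("pics/side0.png")[:,:,::-1].copy()
R={}
for nm,im,c,b in(("top",t,'r',(295,165,325,195)),("side",s,'r',(300,170,325,195)),("top",t,'b',(370,155,400,200)),("side",s,'b',(335,205,370,230))):
    pts,st,cc=blob(im,c,b);R[nm+c]=cc;print(nm,c,st,cc, plane(nm,[cc],171 if c=='r' else 133))
    if c=='b':
        w=plane(nm,pts,133 if nm=="side" else 144)[:,:2];r=cv2.minAreaRect(w.astype('float32'));print(r)
print(tri(R['topr'],R['sider']),tri(R['topb'],R['sideb']))
# sampler deck corners, rough
print(plane("top",[(339,152),(417,144),(425,215),(348,224)],40),plane("top",[(412,142),(430,118)],120))
E
```

```text
top r [  8  10  13  12 113] [309.13274336 180.31858407] [[540.88180061   9.7558038  171.        ]]
side r [ 8  5  8  9 67] [311.64179104 179.10447761] [[541.54532708   7.11961648 171.        ]]
top b [ 12  10   7  25 106] [384.98113208 177.04716981] [[ 552.42367315 -190.01376083  133.        ]]
((550.49951171875, -188.7036590576172), (11.271291732788086, 65.32141876220703), 81.36449432373047)
side b [  8   5  19  15 156] [352.05769231 216.06410256] [[ 552.90330167 -194.97434321  133.        ]]
((551.8944702148438, -198.14059448242188), (45.49480056762695, 80.59085845947266), 81.32142639160156)
(array([542.04391137,   9.34376182, 169.34311316]), np.float64(1.9035313199441997)) (array([ 554.44321979, -191.23947328,  129.3719619 ]), np.float64(2.9726487566126076))
[[ 647.44678287  -72.03956063   40.        ]
 [ 665.7499156  -296.80877633   40.        ]
 [ 459.95131809 -308.47838158   40.        ]
 [ 439.60884617  -91.8043618    40.        ]] [[ 650.19184494 -268.87696615  120.        ]
 [ 716.92890413 -321.83555239  120.        ]]
```

Run:
```python
import cv2
a=cv2.imread("pics/top0.png")[110:240,285:445];b=cv2.imread("pics/side0.png")[160:280,290:430]
a=cv2.resize(a,(480,390),interpolation=3);b=cv2.resize(b,(455,390),interpolation=3)
cv2.imwrite("pics/c1.png",cv2.resize(cv2.hconcat([a,b]),(800,334)))
```

```text
(no output)
```

View pics/c1.png

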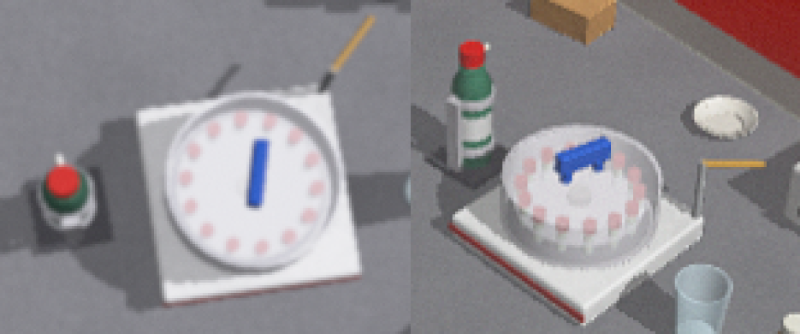

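The close-up confirms a clear bar grip with room around it, and the post and arm stand well off to the corner. Positions: cap at about (541.5, 9), grip at about (552, -191.5) with its bar at -8.6° from x, and sampler centre at about (553, -192). I'll move over the cap with the jaws shut and turned +16.4° for the later grasp.

```bash
python3 -m handwheel '[[1,-2,0,0,0,1,1],[2.5,-5,0,0,0,3,1],[4.2,-8.5,0,0,0,5,1],[6,-12,0,0,0,7,1],[7.8,-15.6,0,0,0,9,1],[9.5,-19.2,0,0,0,11,1],[11.3,-22.8,0,0,0,13,1],[13.1,-26.4,0,0,0,15,1],[14.9,-30,0,0,0,16.4,1],[16.7,-33.6,0,0,0,16.4,1]]' && python3 -m handwheel '[[1.7,-3.5,0,0,0,0,1],[3.5,-7,0,0,0,0,1],[5.3,-10.6,0,0,0,0,1],[7.2,-14.5,0,0,0,0,1],[8.8,-17.8,0,0,0,0,1],[10,-20.4,0,0,0,0,1],[10.8,-21.8,0,0,0,0,1],[10.95,-22.05,0,0,0,0,1],[10.95,-22.05,0,0,0,0,1],[10.95,-22.05,0,0,0,0,1]]'
python3 - <<'E'
from h import *
s=read_state();print(s['position'],s['orientation'],s['finger_gap'],s['ft_force'],s['time'])
a=camera("top")[110:240,285:445,::-1];b=camera("side")[130:250,270:410,::-1]
cv2.imwrite("pics/c2.png",cv2.resize(cv2.hconcat([cv2.resize(a,(480,390)),cv2.resize(b,(455,390))]),(800,334)))
E
```

```text
time: 0.93
position: [432.3, 228.0, 239.5]
orientation: [[-0.989, 0.149, -0.0], [0.149, 0.989, 0.0], [0.0, 0.0, -1.0]]
ft_force: [0.7, 0.3, -0.9]
finger_gap: 28.2
time: 1.77
position: [541.1, 10.6, 239.3]
orientation: [[-0.989, 0.15, -0.001], [0.15, 0.989, 0.0], [0.001, 0.0, -1.0]]
ft_force: [-0.3, -0.0, 0.3]
finger_gap: 0.1
[541.09025183  10.64614225 239.25359545] [[-9.88676361e-01  1.50061550e-01 -7.64692721e-04]
 [ 1.50061271e-01  9.88676614e-01  4.10943360e-04]
 [ 8.17700608e-04  2.91539224e-04 -9.99999623e-01]] 0.05471739839588532 [-0.27741218 -0.03659519  0.29443595] 1.7667
```

View pics/c2.png

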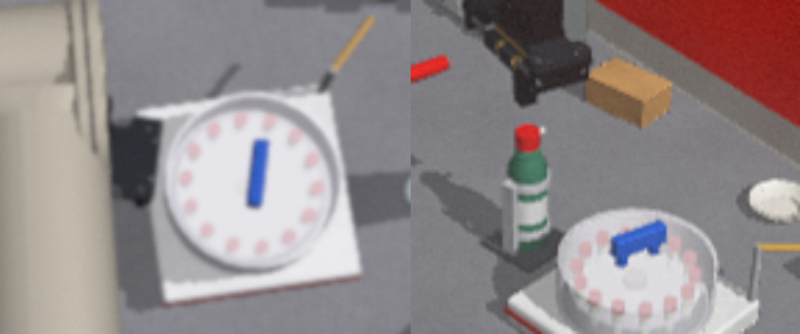

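The side crop shows the shut fingertips directly above the red cap, with fingertips at crop (525,100) and cap at (527,137). I'll go down and press gradually, checking the force.

```bash
python3 -m handwheel '[[0,-0.1,-1,0,0,0,1],[0,-0.1,-2.4,0,0,0,1],[0,-0.1,-3.3,0,0,0,1],[0,-0.1,-3.8,0,0,0,1],[0,-0.1,-4.0,0,0,0,1],[0,-0.1,-4.2,0,0,0,1],[0,-0.1,-4.4,0,0,0,1],[0,-0.1,-4.5,0,0,0,1],[0,-0.1,-4.5,0,0,0,1]]'
```

```text
time: 2.62
position: [541.6, 8.8, 194.9]
orientation: [[-0.989, 0.151, 0.0], [0.151, 0.989, 0.0], [-0.0, 0.001, -1.0]]
ft_force: [-2.6, 1.8, 3.1]
finger_gap: 0.5
```

```bash
python3 -m handwheel '[[0,0,-0.1,0,0,0,1],[0,0,-0.2,0,0,0,1],[0,0,-0.2,0,0,0,1]]'; python3 -m handwheel '[[0,0,-0.1,0,0,0,1],[0,0,-0.15,0,0,0,1],[0,0,-0.15,0,0,0,1]]'
```

```text
time: 2.87
position: [541.7, 8.8, 193.4]
orientation: [[-0.989, 0.151, 0.001], [0.151, 0.989, 0.001], [-0.001, 0.001, -1.0]]
ft_force: [-4.2, 1.6, 8.5]
finger_gap: 0.5
time: 3.12
position: [541.8, 8.7, 193.2]
orientation: [[-0.989, 0.151, 0.001], [0.151, 0.989, 0.001], [-0.001, 0.001, -1.0]]
ft_force: [-9.9, 0.4, 21.5]
finger_gap: 0.4
```

It has bottomed out: 21 N with no further travel. Next I go straight up, open, and move over the grip.

```bash
python3 -m handwheel '[[0,0,0.6,0,0,0,1],[0,0,2,0,0,0,1],[0,0,4,0,0,0,1],[0,-1,4.4,0,0,0,1],[0.1,-4,4.4,0,0,0,-1],[0.3,-8,4.4,0,0,0,-1],[0.6,-12,4.4,0,0,0,-1],[0.8,-16,4.4,0,0,0,-1],[1,-19,4.4,0,0,0,-1],[1.05,-20,4.4,0,0,0,-1]]'; python3 -m handwheel '[[0,0,-2,0,0,0,-1],[0,0,-4,0,0,0,-1],[0,0,-4,0,0,0,-1]]'
python3 - <<'E'
from h import *
s=read_state();print(s['position'],s['finger_gap'],s['ft_force'],s['time'])
t=camera("top");b=camera("side")
pts,st,cc=blob(t,'r',(295,165,325,195));print(st,cc,"before 309.13 180.32 /113")
pts,st,cc=blob(b,'r',(300,170,325,195));print(st,cc,"before 311.64 179.10 /67")
cv2.imwrite("pics/c3.png",cv2.resize(cv2.hconcat([cv2.resize(t[110:240,285:445,::-1],(480,390)),cv2.resize(b[150:270,285:425,::-1],(455,390))]),(800,334)))
E
```

```text
time: 3.95
position: [550.6, -198.2, 234.7]
orientation: [[-0.987, 0.158, -0.0], [0.158, 0.987, -0.003], [-0.0, -0.003, -1.0]]
ft_force: [-0.0, -0.1, 0.3]
finger_gap: 33.0
time: 4.2
position: [550.0, -191.3, 191.0]
orientation: [[-0.988, 0.151, -0.005], [0.151, 0.988, 0.001], [0.005, -0.0, -1.0]]
ft_force: [-0.4, -0.0, -0.2]
finger_gap: 52.3
[ 550.03466094 -191.28882653  191.02525986] 52.2587427610296 [-0.36104016 -0.03467873 -0.197519  ] 4.2
[  9  10  12  12 109] [309.31192661 180.37614679] before 309.13 180.32 /113
[ 8  5  8  9 66] [311.5 179. ] before 311.64 179.10 /67
```

View pics/c3.png

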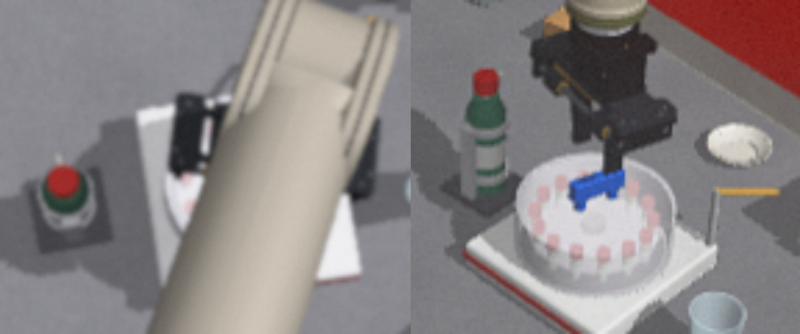

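The cap is back at its starting pixel position, and the jaws are above the blue bar (crop about (598,187)) with one finger on each side. I'll open fully, descend to straddle the bar, and check.

```bash
python3 -m handwheel '[[0,0,0,0,0,0,-1],[0,0,0,0,0,0,-1],[0,0,0,0,0,0,-1],[0,0,-1,0,0,0,-1],[0,0,-2.5,0,0,0,-1],[0,0,-4,0,0,0,-1],[0,0,-5,0,0,0,-1],[0,0,-5.6,0,0,0,-1],[0,0,-5.6,0,0,0,-1],[0,0,-5.6,0,0,0,-1]]'
python3 - <<'E'
from h import *
b=camera("side")
cv2.imwrite("pics/c4.png",cv2.resize(b[175:265,295:415,::-1],(640,480),interpolation=3))
E
```

```text
time: 5.13
position: [552.0, -191.5, 139.2]
orientation: [[-0.989, 0.151, 0.0], [0.151, 0.989, -0.0], [-0.0, -0.0, -1.0]]
ft_force: [0.0, -0.5, 0.8]
finger_gap: 86.9
```

View pics/c4.png

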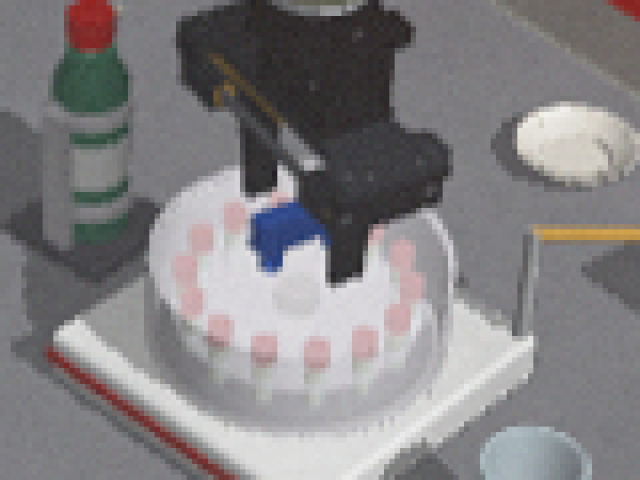

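The fingers straddle the blue bar at (290,230), one at (260,180) and the other at (347,260), and the TCP is at 139. I'll go down 5 mm more and close.

```bash
python3 -m handwheel '[[0,0,-0.3,0,0,0,-1],[0,0,-0.5,0,0,0,-1],[0,0,-0.5,0,0,0,0.3],[0,0,-0.5,0,0,0,0.5],[0,0,-0.5,0,0,0,0.6],[0,0,-0.5,0,0,0,1],[0,0,-0.5,0,0,0,1],[0,0,-0.5,0,0,0,1],[0,0,-0.5,0,0,0,1],[0,0,-0.5,0,0,0,1]]'; python3 -m handwheel '[[0,0,0,0,0,0,1],[0,0,0,0,0,0,1],[0,0,0,0,0,0,1],[0,0,0,0,0,0,1]]'
```

```text
time: 6.02
position: [552.0, -191.4, 134.1]
orientation: [[-0.989, 0.151, 0.0], [0.151, 0.989, 0.0], [0.0, 0.0, -1.0]]
ft_force: [1.0, -0.0, -0.3]
finger_gap: 41.6
time: 6.35
position: [551.9, -191.5, 134.1]
orientation: [[-0.989, 0.151, -0.0], [0.151, 0.989, -0.0], [-0.0, -0.0, -1.0]]
ft_force: [0.2, 0.9, -0.3]
finger_gap: 15.7
```

Gripped on the 16 mm bar. First a small, slow lift.

```bash
python3 -m handwheel '[[0,0,0,0,0,0,1],[0,0,0,0,0,0,1],[0,0,0.2,0,0,0,1],[0,0,0.5,0,0,0,1],[0,0,1,0,0,0,1],[0,0,1.5,0,0,0,1],[0,0,2,0,0,0,1],[0,0,2,0,0,0,1]]'
```

```text
time: 7.02
position: [552.5, -191.6, 155.5]
orientation: [[-0.989, 0.151, 0.002], [0.151, 0.989, -0.0], [-0.002, 0.0, -1.0]]
ft_force: [0.6, -0.7, -4.4]
finger_gap: 15.5
```

```bash
python3 -m handwheel '[[0,0,0.5,0,0,0,1],[0,0,1.3,0,0,0,1],[0,0,2.2,0,0,0,1],[0,0,3.2,0,0,0,1],[0,0,4.2,0,0,0,1],[0,0,5.2,0,0,0,1],[0,0,6.2,0,0,0,1],[0,0,7,0,0,0,1],[0,0,7.5,0,0,0,1],[0,0,7.6,0,0,0,1]]'; python3 -m handwheel '[[0,0,0,0,0,0,1],[0,0,0,0,0,0,1],[0,0,0,0,0,0,1],[0,0,0,0,0,0,1],[0,0,0,0,0,0,1],[0,0,0,0,0,0,1],[0,0,0,0,0,0,1],[0,0,0,0,0,0,1],[0,0,0,0,0,0,1],[0,0,0,0,0,0,1]]'
python3 - <<'E'
from h import *
b=camera("side");cv2.imwrite("pics/s5.png",b[:,:,::-1])
p,st,cc=blob(b,'r',(300,170,325,195));print(st,cc,"before 311.64 179.10")
print(blob(b,'b',(320,150,390,230))[1:], plane("side",[blob(b,'b',(320,150,390,230))[2]],228))
E
```

```text
time: 7.85
position: [552.4, -191.6, 231.3]
orientation: [[-0.989, 0.151, 0.001], [0.151, 0.989, -0.0], [-0.001, 0.0, -1.0]]
ft_force: [-0.0, 0.1, -4.4]
finger_gap: 15.9
time: 8.68
position: [552.0, -191.4, 230.1]
orientation: [[-0.989, 0.151, 0.0], [0.151, 0.989, 0.0], [-0.0, 0.0, -1.0]]
ft_force: [0.3, -0.2, -4.3]
finger_gap: 16.1
[ 8  5  8  9 65] [311.55384615 178.96923077] before 311.64 179.10
(array([24, 39,  8, 13, 60], dtype=int32), array([347.53333333, 194.15      ])) [[ 532.2211223  -190.50669866  228.        ]]
```

View pics/s5.png

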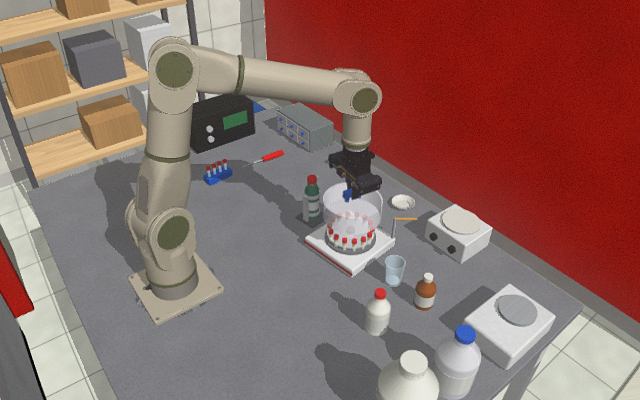

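The cover hangs level at about (352,205), clear of the red caps at about (350,230). The nozzle cap is up and the bystanders look unmoved, so I'm handing in.

```bash
python3 -c "
from workcell import *
print(read_state()['time'],hand_in())"
```

```text
the job is handed in; nothing more can be done
8.7333 None
```

I puffed the duster once, then lifted the cover by its blue grip, and handed the job in at 8.7 s with the gripper still holding it. `hand_in` reports no verdict.

- **Puff:** I pressed the red cap down with the closed fingertips until it bottomed out. The force rose to 21 N with no further travel. After release, the cap was back at its starting pixel position to within 0.2 px in both camera views.
- **Lift:** I gripped the bar with the fingers reading about 16 mm apart, its stated width, then lifted straight up about 96 mm. That puts the grip about 229 mm above the table and the rim about 44 mm above the tube caps.
- **Last checks:** Over the final 0.8 s the tool stayed vertical and the load stayed at 4.3–4.4 N. The height settled by about 1 mm. The nozzle cap was still up. In the last picture the cover was clear of the tubes and the bystanders looked unmoved, judged by eye only.
- **One disagreement:** The last fix on the grip from the side camera came out about 20 mm off in x. The gripper hid part of the blue bar, so I relied on the arm's own position reading instead.

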